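# Ready the roaster's cooling tray

### The arm

A 7-joint arm with a two-finger parallel gripper is mounted at the origin on the work surface. World frame = base frame: x ahead of the robot, y to its left, z up, the work surface at z = 0. Lengths are in m, angles in rad, forces in N, time in s.
With the tool pointing down it reaches from about 0.425 to 0.8 m from the base axis. Payload 8.3 kg.
Tool frame: the origin (TCP) lies on the front face of the gripper's body, between the roots of the fingers; the fingertips stand ahead of it and the grasp point (between the pads) lies 54 mm ahead of it (manip.tips_ahead is the z of the fingertips in the tool frame, in m); z points along the fingers, y is the line along which they close (so a half turn about z gives the same grasp; the last joint's range is limited). The gripper opens to 85 mm and grips with 20 to 120 N. Pads are 22 mm wide; open, the fingers measure 114 mm over their backs; the gripper's body (76 mm by 85 mm) begins 54 mm behind the grasp point. The pads swing forward as they close: fully open they stand 13 mm farther back than shut.
Start: joints at [-1.336, 0.383, 0.016, 1.37, -0.006, 1.388, -0.046], TCP at [0.183, 0.597, 0.304] pointing down, gripper open.
Joint ranges: [-2.95, 2.95], [-0.25, 2.06], [-1.52, 1.56], [0.18, 2.33], [-1.44, 4.58], [0.02, 2.06], [-3.01, 3.01]. Speed limits (rad/s): [2.39, 2.39, 3.01, 3.01, 3.14, 3.14, 3.14].

### API

Orientations are given as a 3x3 rotation matrix whose columns are the frame's x, y, z axes.
In Python, from cell import manip, snapshot gives the robot as it stands.
- The arm moves only by the shell command python3 -m jog 'ROWS' [OPENING]. ROWS is JSON, a list of rows, each a list of 6 numbers: the shift along the world's x, y, z in mm, then the turn, a rotation vector about the world's x, y, z in rad. A call has 1 to 8 rows; each row is the pose to reach, as a shift and turn from the pose commanded when the call began; what a row does not reach only later rows make up. A row lasts 1/10 s, in which the tool goes at most 50 mm and 8.59 degrees, less where a joint would pass 70% of its speed; a pose out of reach is approached as far as the arm can. A call with a gripper value outside its range is refused whole. OPENING is the opening, from -1 (shut) to 1 (fully open), set as the call begins (- or left out, the last holds). The fingers move at their own pace and stop on an object; the grip force is fixed at half the most. Time passes only in rows, so rows that repeat a pose let the fingers close. It gives the time, the measured TCP pose, the force, the opening and the grip force at its end, in the units of the state.
- manip.read_state(): the state, without advancing time (a new reading comes with each control period).
- snapshot(name): name is "side" or "top" or "wrist"; returns a dict with "color" (384x512x3 uint8, red, green, blue), "vertical_fov" (degrees; the focal length in pixels is half the picture's height over the tangent of half this angle, whatever the lens; pixels are square), "cx", "cy" (the principal point, pixels), "k1" (the pictures are not rectified: a ray, as slopes to the right and down, at radius r is drawn at 1 + k1 r^2 times it, then the intrinsics apply), "R" (3x3) and "t" (3): a world point X has camera coordinates R X + t. Camera axes: x right, y down, z forward; pixel columns grow to the right and rows downward; lengths in m; the calibration is good to about 2 mm. A picture is of the moment at which its call begins. There is no depth.
- manip.close_job(): hands the job in; it is judged then, once.
The state is a dict: "time_s": time; "joints": joint angles; "joint_velocities": joint speeds; "effort": joint torques, N m; "tcp_pos": TCP position; "orientation": TCP orientation; "contact_force": force on the tool from outside, world axes, zero at the start; "torque": the same for the moment, N m; "width": finger opening in m; "gripper_force": force on a finger pad.
Only numpy, scipy, OpenCV 4.12 (cv2) and the standard library are available. Lean on these libraries where they do the work, as an engineer would, in place of code of your own. Each camera call takes 0.05 s, during which the arm holds its last target. There are 200 camera calls.

### The job

Get the coffee cooling tray ready for the next batch: first push the yellow spout gate fully shut, then push the stirrer arm round until its red tip points at the middle of the blue clip on the rim, and leave it there with the gate still shut. Only push, nothing needs gripping: do not lift the stirrer up off its spindle, and leave the cups, jar and other loose things where they are.

Things in the scene. Friction and masses are not known exactly. Their poses are not given: they have to be found in the camera images.
- tray: Round steel cooling tray, fixed (sizes in mm). Origin: centre of its underside on the counter; z up, the stirrer's axis. Outer radius 125, wall 5; perforated floor 60 above the counter, rim 100 above it. Its own -y axis points out through the discharge spout, a trough 60 wide outside the wall that ends 155 from the axis. A grey motor box is outside the wall at +y, below the rim.
- gate_hinge (a point): Top of the gate's upright hinge line, 102 above the counter, at x = +34, y = -158 in the tray's frame.
- gate_end (a point): Top edge of the gate's free end, 80 from the hinge, 102 above the counter. The gate is an upright yellow flap, 80 long, 5 thick, from 60 to 102 above the counter, plain and smooth outside, with a flush black band on its last 12.
- gate (a joint): Gate angle (rad): 0 = fully shut against its stop, straight across the spout's mouth, free end towards the tray's -x; grows to 1.25 as the free end swings outwards from the tray (counter-clockwise from above). No spring, it stays where left; 1 to 1.5 N at the free end moves it.
- stirrer_tip (a point): Top of the outer end of the arm's red tip, 109 from the tray's axis, 97 above the counter. The arm is an upright blade 8 thick (red tip 10), from 66 to 98 above the counter, running out from the hub (38 dia, black knob on top, up to 111 above the counter) at the tray's centre. A short dark counterweight stub sticks out 45 on the hub's other side.
- stirrer (a joint): Angle of the arm about the tray's vertical axis (rad), counter-clockwise from above positive; at 0 the red tip points along the tray's own +x. It may be turned either way (stops at -6.4 and 6.4). No spring, it stays where left; 1.5 to 2 N at 75 from the axis turns it.
- spindle (a joint): How far the stirrer has been lifted up its spindle (m): 0 = seated. Must stay seated (6 mm or more fails).
- clip: Blue clip, 26 wide along the rim and 13 across it, fixed on the tray's rim. The origin of this frame is NOT at the clip but at the tray's axis on the counter; its x axis points from the tray's axis to the middle of the clip, which lies 122.5 out along x, top 116 above the counter.
- clip_mark (a point): Top middle of the blue clip, 116 above the counter, 122.5 from the tray's axis.
- sample_cup: Bystander, loose, leave alone: small open steel sample cup, 52 dia x 50 high, standing near the tray's spout, lower than the tray's floor. Origin: centre of its underside.
- cup_a: Bystander, loose, leave alone: white mug, 76 dia x 65 high. Origin: centre of its underside.
- cup_b: Bystander, loose, leave alone: blue mug, 76 dia x 65 high. Origin: centre of its underside.
- tamper: Bystander, loose, leave alone: dark wooden tamper, 56 dia x 80 high. Origin: centre of its underside.
- bean_jar: Bystander, loose, leave alone: amber glass jar with black cap, 72 dia x 110 high. Origin: centre of its underside.
- scoop: Bystander, loose, leave alone: wooden-handled spoon lying flat, 170 long. Origin: centre of its underside.
- tin: Bystander, loose, leave alone: metal can with paper label, 64 dia x 85 high. Origin: centre of its underside.

How it is judged:
On the way, in this order (a step that is already met when the one before it is completed fails the run):
1. the spout gate is pushed fully shut (value of joint gate below 0.09 rad), for 0.2 s.
2. with the gate shut, the stirrer's red tip points at the blue clip (value of joint gate below 0.09 rad and y of stirrer_tip in the frame of clip between -0.013 and 0.013 m and x of stirrer_tip in the frame of clip above 0.09 m), for 0.3 s.
At the end, for the whole second after the job is handed in: The gate is within 0.09 rad of fully shut; the stirrer's red tip is within 13 mm sideways of the line from the tray's axis to the middle of the blue clip, on the clip's side; both are at rest and the stirrer is seated on its spindle (under 4 mm up) (all of step 2 and velocity of joint stirrer between -0.05 and 0.05 rad/s and velocity of joint gate between -0.05 and 0.05 rad/s and value of joint spindle below 0.004 m); the robot touches nothing.
It fails at once if the stirrer is lifted up its spindle by 6 mm or more (value of joint spindle above 0.006 m).
It fails at once if a loose bystander is lifted or moved by more than 20 mm (distance of any of sample_cup, cup_a, cup_b, tamper, bean_jar, scoop, tin from where it was at the start of the episode above 0.02 m).
It also fails if it takes over 56 s, if anything falls off the work surface, if the arm or the gripper's body presses on something with over 40 N, if the wrist force passes 120 N, or if a joint passes its speed limit or range.

## Working session

There is one attempt and no reset: what is moved stays moved. The work goes in short steps, Python scripts to look and compute and a shell command to move; the robot and the scene stay as the last step left them, time stands still between calls to the robot, and variables do not carry over. Pictures are saved under pics/ and viewed, at most 10 in all, crops included, and the job is handed in when it is done.

```bash
mkdir -p pics; ls
cat > h.py <<'E'
import numpy as np, cv2
from cell import manip, snapshot
def ray(s,u,v):
    H=s["color"].shape[0]; f=H/2/np.tan(np.radians(s["vertical_fov"])/2)
    xd,yd=(u-s["cx"])/f,(v-s["cy"])/f
    x,y=xd,yd
    for _ in range(30):
        k=1+s["k1"]*(x*x+y*y); x,y=xd/k,yd/k
    R=np.array(s["R"]);t=np.array(s["t"])
    return -R.T@t, R.T@np.array([x,y,1.])
def onz(s,u,v,z):
    c,d=ray(s,u,v); return c+d*(z-c[2])/d[2]
def proj(s,X):
    H=s["color"].shape[0]; f=H/2/np.tan(np.radians(s["vertical_fov"])/2)
    p=np.array(s["R"])@np.array(X)+np.array(s["t"]); x,y=p[:2]/p[2]; k=1+s["k1"]*(x*x+y*y)
    return np.array([s["cx"]+f*k*x, s["cy"]+f*k*y])
def save(s,n): cv2.imwrite("pics/"+n,s["color"][:,:,::-1])
E
python3 - <<'E'
from h import *
for n in("top","side"):
    s=snapshot(n); save(s,n+"0.png"); print(n,s["vertical_fov"],ray(s,s["cx"],s["cy"]))
    import pickle; pickle.dump(s,open(n+".pkl","wb"))
st=manip.read_state(); print(st["tcp_pos"],st["orientation"],manip.tips_ahead,st["time_s"])
E
```

```text
pics
top 47.70677229283481 (array([ 0.44304173, -0.00447908,  1.29272005]), array([ 0.0747818 ,  0.00201065, -0.99719789]))
side 56.61900449587368 (array([0.39745301, 0.86741946, 0.73481536]), array([ 0.1307452 , -0.80105697, -0.58413476]))
[0.18325199 0.59720558 0.30299024] [[-9.55995480e-01  2.93380999e-01 -4.80500071e-04]
 [ 2.93381392e-01  9.55994096e-01 -1.62723733e-03]
 [-1.80452840e-05 -1.69660132e-03 -9.99998561e-01]] 0.0726 0.1
```

View pics/top0.png

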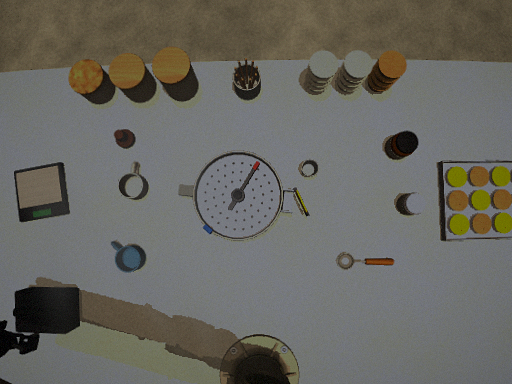

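View pics/side0.png

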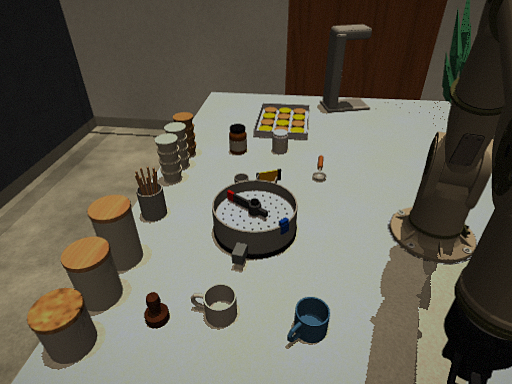

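The top view shows the tray at about (238,195), the red tip at (258,164) and the blue clip at (208,229). The spout points right, with the gate running from about (294,188) to (308,215). The sample cup is at (308,168). Next I'll measure these with masks.

```bash
cat > m.py <<'E'
from h import *
def cen(m,roi):
    u0,v0,u1,v1=roi; z=np.zeros_like(m); z[v0:v1,u0:u1]=m[v0:v1,u0:u1]
    v,u=np.nonzero(z); return u,v
def measure(s):
    hsv=cv2.cvtColor(s["color"],cv2.COLOR_RGB2HSV)
    S=hsv[...,1]>130; H=hsv[...,0]; V=hsv[...,2]>50
    red=((H<6)|(H>172))&S&V; blue=(H>100)&(H<130)&S&V; yel=(H>20)&(H<35)&S&V
    return red,blue,yel
E
python3 - <<'E'
from m import *
import pickle
s=pickle.load(open("top.pkl","rb"))
red,blue,yel=measure(s)
g=cv2.cvtColor(s["color"],cv2.COLOR_RGB2GRAY)
# tray rim ellipse via hough for first guess
c=cv2.HoughCircles(cv2.medianBlur(g,3),cv2.HOUGH_GRADIENT,1,50,param1=100,param2=25,minRadius=38,maxRadius=50)
print(c)
for ci in c[0][:3]:
  if abs(ci[0]-238)<15: C=onz(s,ci[0],ci[1],.1); print("C",C,"R",np.linalg.norm(onz(s,ci[0]+ci[2],ci[1],.1)-C))
roi=(180,140,330,245)
u,v=cen(red,roi);print("red",len(u),u.mean(),v.mean(),onz(s,u.mean(),v.mean(),.098))
u,v=cen(blue,roi);print("blue",len(u),u.mean(),v.mean(),onz(s,u.mean(),v.mean(),.116))
u,v=cen(yel,roi);P=np.c_[u,v].astype(np.float32);print("yel",len(u)); r=cv2.fitLine(P,cv2.DIST_L2,0,.01,.01).ravel();print(r)
for i in (v.argmin(),v.argmax()): print(u[i],v[i],onz(s,u[i],v[i],.102))
crop=s["color"][140:250,170:330]
cv2.imwrite("pics/topc.png",cv2.resize(crop,None,fx=5,fy=5,interpolation=cv2.INTER_CUBIC)[:,:,::-1])
E
```

```text
[[[239.5 196.5  42.7]]]
C [0.51741624 0.0450809  0.1       ] R 0.11753818534741334
red 32 255.75 165.3125 [ 0.60329452 -0.00125443  0.098     ]
blue 43 207.4418604651163 228.65116279069767 [0.43080969 0.1327433  0.116     ]
yel 41
[  0.41505957   0.9097942  301.36584    200.82927   ]
296 190 [ 0.53223799 -0.11075172  0.102     ]
306 212 [ 0.47117787 -0.13673637  0.102     ]
```

View pics/topc.png

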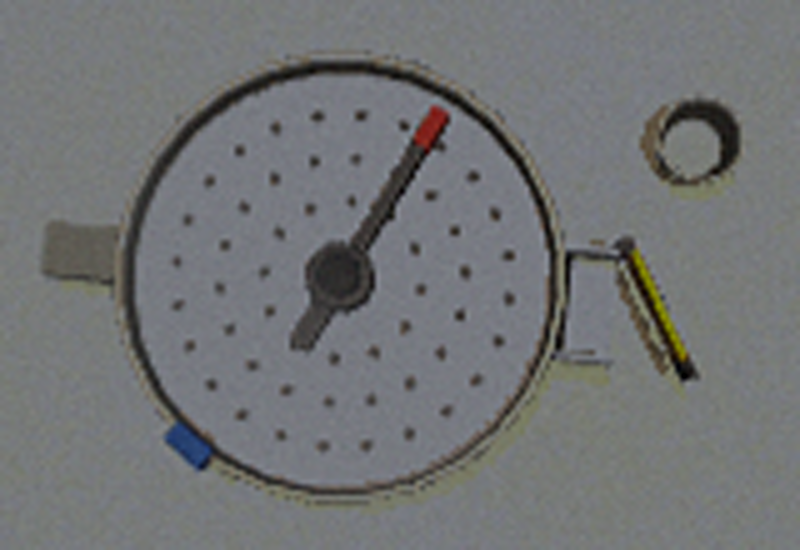

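The crop shows the hub at full-picture (238,195), the hinge at about (295,189), the gate's free end at (307.4,215), the red tip's outer end at (257.5,161.5) and the clip at (207.5,228.7).

Run:
```python
from m import *
import pickle
s=pickle.load(open("top.pkl","rb"))
C1=onz(s,238,195,.111);C2=onz(s,238.3,195.4,.1);print("C",C1,C2)
C=(C1+C2)/2;C=C[:2]
hi=onz(s,295.2,188.8,.102)[:2];fe=onz(s,307.3,214.8,.102)[:2];print("hinge",hi,np.linalg.norm(hi-C),"end",fe,np.linalg.norm(hi-fe))
ang=lambda p:np.arctan2(p[1],p[0])
rot=ang(hi-C)-ang((34,-158));print("tray rot",rot)
ga=ang(fe-hi)-(rot+np.pi);print("gate",(ga+np.pi)%(2*np.pi)-np.pi)
Rm=np.array([[np.cos(rot),-np.sin(rot)],[np.sin(rot),np.cos(rot)]])
print("shut end",C+Rm@(34-80,-158))
red=onz(s,255.75,165.3,.098)[:2];cl=onz(s,207.44,228.65,.116)[:2]
print("stir",ang(red-C),"clip",ang(cl-C),np.linalg.norm(red-C),np.linalg.norm(cl-C))
cup=onz(s,308.5,168,.05);print("cup",cup)
# side check
t=pickle.load(open("side.pkl","rb"));r2,b2,y2=measure(t)
for n,m,z in(("red",r2,.095),("blue",b2,.11),("yel",y2,.09)):
    u,v=cen(m,(205,165,305,260)); print(n,len(u),u.mean(),v.mean(),onz(t,u.mean(),v.mean(),z))
```

```text
C [0.52090696 0.04865207 0.111     ] [0.5205126  0.04833764 0.1       ]
hinge [ 0.53559217 -0.10863071] 0.157828802198082 end [ 0.46342623 -0.14011616] 0.07873535564173004
tray rot -0.11752278471498445
gate 0.528919122850624
shut end [ -63.68787456 -151.46803129]
stir -0.5420033194278292 clip 2.388588528649257 0.09644204061141434 0.12320751535984614
cup [ 0.5991204 -0.1532291  0.05     ]
red 62 229.74193548387098 194.53225806451613 [0.60482919 0.01157184 0.095     ]
blue 40 283.55 221.325 [0.43188426 0.1324924  0.11      ]
yel 20 268.25 171.25 [ 0.50434574 -0.14261473  0.09      ]
```

```bash
r='[317,-297,0,0,0,0]'; python3 -m jog '[[317,-297,0,0,0,0],[317,-297,0,0,0,0],[317,-297,0,0,0,0],[317,-297,0,0,0,0],[317,-297,0,0,0,0],[317,-297,0,0,0,0],[317,-297,0,0,0,0],[317,-297,0,0,0,0]]' -1
python3 -m jog '[[0,-420,0,0,0,0],[0,-420,0,0,0,0],[0,-420,0,0,0,0],[0,-420,0,0,0,0],[0,-420,0,0,0,0],[0,-420,0,0,0,0],[0,-420,0,0,0,0],[0,-420,0,0,0,0]]'
```

```text
time_s: 0.9
tcp_pos: [0.4763, 0.3223, 0.3037]
orientation: [[-0.956, 0.293, -0.0], [0.293, 0.956, -0.0], [0.0, -0.0, -1.0]]
contact_force: [0.5, 0.9, -0.2]
width: -0.0002
gripper_force: 0.0
time_s: 1.7
tcp_pos: [0.4746, -0.0779, 0.3038]
orientation: [[-0.956, 0.293, -0.0], [0.293, 0.956, 0.0], [0.0, 0.0, -1.0]]
contact_force: [1.3, 0.3, -0.7]
width: 0.0
gripper_force: 0.0
```

```bash
python3 -m jog '[[0,-50,0,0,0,0],[0,-100,0,0,0,0],[0,-120,0,0,0,0],[0,-120,-50,0,0,0],[0,-120,-100,0,0,0],[0,-120,-140,0,0,0],[0,-120,-155,0,0,0],[0,-120,-155,0,0,0]]'
python3 -m jog '[[0,10,0,0,0,0],[0,20,0,0,0,0],[0,30,0,0,0,0],[0,36,0,0,0,0],[0,42,0,0,0,0],[0,48,0,0,0,0],[0,54,0,0,0,0],[0,60,0,0,0,0]]'
python3 - <<'E'
from m import *
s=snapshot("top");save(s,"t1.png")
cv2.imwrite("pics/t1c.png",cv2.resize(s["color"][140:250,170:330],None,fx=5,fy=5,interpolation=cv2.INTER_CUBIC)[:,:,::-1])
E
```

```text
time_s: 2.5
tcp_pos: [0.4734, -0.1953, 0.1461]
orientation: [[-0.956, 0.293, -0.006], [0.293, 0.956, 0.001], [0.006, -0.001, -1.0]]
contact_force: [0.3, -0.6, 1.2]
width: -0.0001
gripper_force: 0.0
time_s: 3.3
tcp_pos: [0.4751, -0.1358, 0.1489]
orientation: [[-0.956, 0.294, -0.0], [0.294, 0.956, -0.0], [0.0, -0.0, -1.0]]
contact_force: [-0.3, -2.2, -0.4]
width: -0.0001
gripper_force: 0.9
```

View pics/t1c.png

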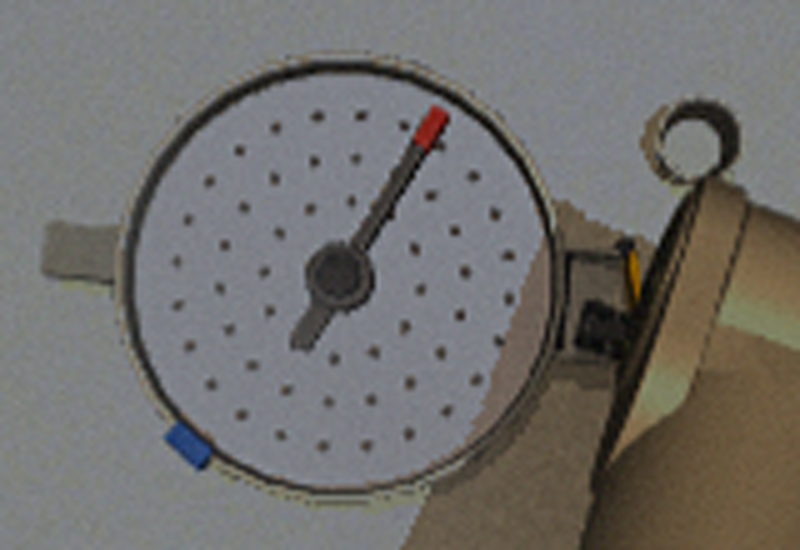

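The view shows the gripper against the gate and the gate partly closed; the hinge end is visible at crop (630,260). I'll keep pushing gently until the force rises at the stop.

```bash
python3 -m jog '[[0,3,0,0,0,0],[0,6,0,0,0,0],[0,8,0,0,0,0],[0,10,0,0,0,0]]'
python3 -m jog '[[0,2,0,0,0,0],[0,4,0,0,0,0],[0,4,0,0,0,0]]'
```

```text
time_s: 3.75
tcp_pos: [0.4751, -0.1259, 0.1488]
orientation: [[-0.956, 0.294, -0.0], [0.294, 0.956, -0.0], [0.0, -0.0, -1.0]]
contact_force: [-1.2, -2.2, -0.2]
width: 0.0001
gripper_force: 0.8
time_s: 4.05
tcp_pos: [0.4753, -0.1216, 0.1488]
orientation: [[-0.956, 0.293, -0.0], [0.293, 0.956, 0.0], [0.0, 0.0, -1.0]]
contact_force: [-0.9, -0.7, -0.7]
width: -0.0001
gripper_force: 0.2
```

```bash
for i in 1 2 3 ; do python3 -m jog '[[0,1,0,0,0,0],[0,2,0,0,0,0]]' | grep -E 'pos|contact'; done
```

```text
tcp_pos: [0.4754, -0.1202, 0.1489]
contact_force: [-0.3, -4.5, -2.6]
tcp_pos: [0.4753, -0.1198, 0.149]
contact_force: [0.8, -10.3, -3.0]
tcp_pos: [0.4753, -0.1194, 0.1491]
contact_force: [1.6, -15.4, -4.7]
```

The force reached about 15 N, so the gate is at its stop. I'll retreat, rise, and move above the clockwise side of the stirrer arm.

```bash
python3 -m jog '[[0,-20,0,0,0,0],[0,-50,0,0,0,0],[0,-50,50,0,0,0],[0,-50,65,0,0,0],[0,-50,65,0,0,0]]' |grep -E 'time|pos|contact'
python3 -m jog '[[30,50,0,0,0,0],[60,90,0,0,0,0],[80,130,0,0,0,0],[89,151,0,0,0,0],[89,151,0,0,0,0],[89,151,0,0,0,0]]' |grep -E 'pos|contact'
python3 - <<'E'
from m import *
s=snapshot("top")
a=s["color"][140:250,170:330]
t=snapshot("side");b=t["color"][150:260,185:325]
cv2.imwrite("pics/t2c.png",np.vstack([cv2.resize(x,(480,300),interpolation=cv2.INTER_CUBIC) for x in(a,b)])[:,:,::-1])
E
```

```text
time_s: 5.15
tcp_pos: [0.4768, -0.1665, 0.2165]
contact_force: [0.3, -0.6, 0.1]
tcp_pos: [0.5638, -0.0142, 0.2127]
contact_force: [-0.7, -0.6, -0.1]
```

View pics/t2c.png

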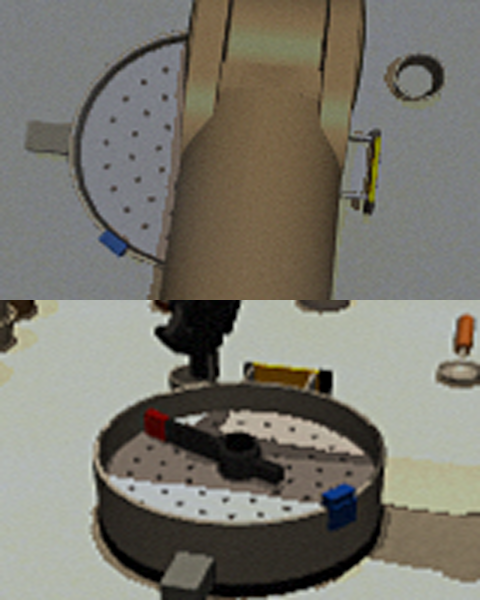

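The gate lies straight across the spout in both views, and the fingers hang just behind the stirrer arm. Next I'll descend and compute the arc.

```bash
python3 -m jog '[[0,0,-20,0,0,0],[0,0,-45,0,0,0],[0,0,-64,0,0,0],[0,0,-64,0,0,0]]' |grep -E 'pos|contact'
python3 - <<'E'
from h import *
C=np.array([.5207,.0485]);p=manip.read_state()["tcp_pos"][:2]
th=np.linspace(-.95,1.85,25)
P=C+.075*np.c_[np.cos(th),np.sin(th)]
for k in range(3):
    b=p if k==0 else P[8*k]
    print(((P[8*k+1:8*k+9]-b)*1e3).round().astype(int).tolist())
E
```

```text
tcp_pos: [0.5621, -0.0164, 0.1474]
contact_force: [-0.7, -0.3, -0.2]
[[9, 9], [15, 16], [20, 23], [25, 30], [29, 38], [31, 46], [33, 55], [34, 64]]
[[0, 9], [-2, 17], [-4, 26], [-7, 34], [-12, 42], [-17, 49], [-23, 55], [-29, 61]]
[[-7, 5], [-15, 9], [-23, 12], [-32, 14], [-40, 15], [-49, 15], [-58, 14], [-66, 13]]
```

```bash
python3 -m jog '[[9,9,0,0,0,0],[15,16,0,0,0,0],[20,23,0,0,0,0],[25,30,0,0,0,0],[29,38,0,0,0,0],[31,46,0,0,0,0],[33,55,0,0,0,0],[33,64,0,0,0,0]]' |grep -E 'pos|contact'
python3 -m jog '[[0,9,0,0,0,0],[-2,17,0,0,0,0],[-4,26,0,0,0,0],[-7,34,0,0,0,0],[-12,42,0,0,0,0],[-17,49,0,0,0,0],[-23,55,0,0,0,0],[-29,61,0,0,0,0]]' |grep -E 'pos|contact'
python3 -m jog '[[-7,5,0,0,0,0],[-15,9,0,0,0,0],[-23,12,0,0,0,0],[-32,14,0,0,0,0],[-40,15,0,0,0,0],[-49,15,0,0,0,0],[-49,15,0,0,0,0]]' |grep -E 'pos|contact'
python3 - <<'E'
from m import *
for n in("top","side"):
    s=snapshot(n);r,b,y=measure(s);roi=(180,140,330,245) if n=="top" else (205,165,305,260)
    u,v=cen(r,roi)
    if len(u):
        X=onz(s,u.mean(),v.mean(),.098 if n=="top" else .095)[:2]-(.5207,.0485);print(n,len(u),u.mean(),v.mean(),X,np.arctan2(X[1],X[0]))
cv2.imwrite("pics/s3.png",cv2.resize(s["color"][140:270,185:325],None,fx=4,fy=4)[:,:,::-1])
E
```

```text
tcp_pos: [0.5975, 0.0496, 0.1499]
contact_force: [-0.5, -2.7, 0.5]
tcp_pos: [0.5678, 0.1105, 0.15]
contact_force: [2.2, -2.2, -1.0]
tcp_pos: [0.5179, 0.1253, 0.1498]
contact_force: [0.0, 0.5, 0.3]
side 27 260.44444444444446 226.44444444444446 [-0.02778494  0.09599475] 1.8525392634471618
```

View pics/s3.png

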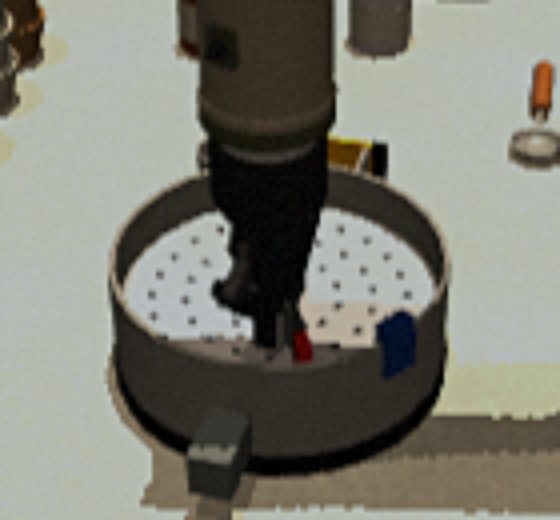

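The red tip is at crop (302,347), to the left of the clip at (396,342). The arm angle is about 1.85 rad, which agrees with the finger geometry, and the target is 2.389. I'll continue slowly.

```bash
python3 -m jog '[[-4,-1,0,0,0,0],[-8,-2,0,0,0,0],[-12,-3,0,0,0,0],[-16,-4,0,0,0,0],[-20,-6,0,0,0,0],[-24,-7,0,0,0,0],[-28,-9,0,0,0,0],[-28,-9,0,0,0,0]]' |grep -E 'pos|contact'
cat > look.py <<'E'
from m import *
C=np.array([.5207,.0485])
for n in("top","side"):
    s=snapshot(n);r,b,y=measure(s);roi=(180,140,330,245) if n=="top" else (205,165,305,260)
    for nm,m,z in(("red",r,.097),("blue",b,.112)):
        u,v=cen(m,roi)
        if len(u):
            X=onz(s,u.mean(),v.mean(),z)[:2]-C;print(n,nm,len(u),u.mean(),v.mean(),X,np.arctan2(X[1],X[0]))
    save(s,"last_%s.png"%n)
p=manip.read_state()["tcp_pos"][:2]-C;print(p,np.arctan2(p[1],p[0]),np.linalg.norm(p))
E
python3 look.py
```

```text
tcp_pos: [0.4906, 0.1158, 0.1499]
contact_force: [0.8, -0.3, 0.2]
side red 43 273.3953488372093 224.02325581395348 [-0.06167283  0.08365954] 2.20604738692507
[-0.02996834  0.06753418] 1.9884411509887436 0.07388481941530639
```

```bash
python3 -m jog '[[-2,-1,0,0,0,0],[-4,-2,0,0,0,0],[-5,-3,0,0,0,0],[-7,-4,0,0,0,0],[-7,-4,0,0,0,0],[-7,-4,0,0,0,0]]' |grep -E 'pos|contact'
python3 -m jog '[[4,3,0,0,0,0],[8,6,0,0,0,0],[8,6,0,0,0,0],[8,6,40,0,0,0],[8,6,80,0,0,0],[8,6,120,0,0,0],[8,6,120,0,0,0]]' |grep -E 'time|pos|contact'
python3 -m jog '[[0,50,0,0,0,0],[0,100,0,0,0,0],[0,150,0,0,0,0],[0,200,0,0,0,0],[0,250,0,0,0,0],[0,250,0,0,0,0]]' |grep -E 'time|pos|contact'
python3 look.py
python3 - <<'E'
import cv2
a=cv2.imread("pics/last_top.png")[140:250,170:330];b=cv2.imread("pics/last_side.png")[150:260,165:325]
import numpy as np
cv2.imwrite("pics/v4.png",np.vstack([cv2.resize(x,(436,300),interpolation=cv2.INTER_CUBIC) for x in(a,b)]))
E
```

```text
tcp_pos: [0.4841, 0.112, 0.1499]
contact_force: [1.1, 0.5, 0.8]
time_s: 10.85
tcp_pos: [0.4946, 0.1183, 0.2754]
contact_force: [1.1, 0.3, -0.2]
time_s: 11.45
tcp_pos: [0.4884, 0.3767, 0.2673]
contact_force: [-0.8, 0.6, -1.4]
top red 24 214.20833333333334 221.25 [-0.07005418  0.06750354] 2.374734674632967
top blue 44 207.54545454545453 228.6818181818182 [-0.09001961  0.08442827] 2.388235160263675
side red 43 275.1860465116279 222.51162790697674 [-0.06587847  0.07674312] 2.280163151089512
side blue 42 283.5238095238095 221.47619047619048 [-0.08890558  0.08697508] 2.367170247101523
[-0.02934976  0.32094922] 1.6619894179871706 0.3222883950843114
```

View pics/v4.png

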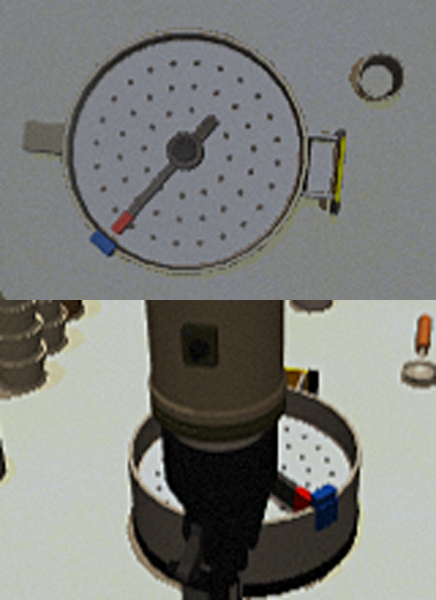

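The unobstructed top view shows the red tip at 2.375 rad and the clip at 2.388, about 1.5 mm off sideways. The gate is still straight across the spout and the robot is clear.

```bash
python3 -m jog '[[0,0,0,0,0,0],[0,0,0,0,0,0],[0,0,0,0,0,0],[0,0,0,0,0,0]]' |grep -E 'time|contact'
python3 -c "
from cell import manip
print(manip.close_job())"
```

```text
time_s: 11.95
contact_force: [0.2, 0.6, -0.3]
the job is handed in; nothing more can be done
None
```

I pushed the gate shut against its stop, then turned the stirrer's red tip to within about 1.5 mm of the clip's middle, measured from the top camera; the job was handed in at about 12 s with the robot clear, and no verdict came back.

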